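# Key a fresh oil reservoir into its turning collar

### The job

Take the fresh reservoir (black cap, lime port) from the white tube rack and lower it into the empty purple holder. The holder's collar has been left turned at some angle, so press lightly and feel round until the notch in the reservoir's flange drops over the collar's key and the flange is fully home, then turn reservoir and collar together until the lime port stands over the white index line on the base, and let go. Be gentle, keep your fingers off both holders, and leave the running reservoir and everything else where it is.

Things in the scene. Friction and masses are not known exactly. Their poses are not given: they have to be found in the camera images.
- reservoir_cap (a point): Fresh reservoir, 80-140 g: clear 28 mm tube, conical tip, under a round black cap 40 mm in diameter. Point on its axis, 102 mm above the tip; z up the reservoir, x towards its lime port. The cap runs from 26 mm below to 18 mm above this point: grip it here, fingertips above the flange. Three ports stand up to 16 mm above the cap.
- reservoir_flange (a point): Centre of the underside of its black flange (52 mm in diameter, 6 mm thick, right under the cap), 32 mm below reservoir_cap, 70 mm above the tip; same axes. One notch in the rim, straight below the lime port (+x): 8.6 mm wide, cut in from radius 26 to 20.3 mm through the full thickness. More than about 40 N against the holder harms it.
- reservoir_port (a point): Top of the lime port of the fresh reservoir, 11.5 mm from the axis along +x, 34 mm above reservoir_cap.
- purple_holder: Empty purple holder, fixed; origin at the centre of its underside, z up. Base 132 mm in diameter, 8 mm thick, with a white index line along the holder's +x; tower 58 mm in diameter, bore 33 mm. On the tower a collar, 62 mm in diameter, bore 31 mm. It turns stiffly about the holder's axis (about 0.15 N m to move), stays where left, and can be turned from -17 to +86 degrees.
- purple_holder_seat (a point): Centre of the collar's top face, 82 mm above the bench, where the flange comes to rest; x along the index line, z up. On this face one steel key, 6 mm wide and high, 21 to 28.5 mm off the axis. At the start it is at an unknown angle, 20 to 70 degrees counter-clockwise (from above) of the index line. Flange rides 6 mm high on the key until key and notch meet.
- rack: White tube rack, fixed, 62 x 180 mm, 80 mm high; origin at the centre of its underside. Three 31 mm holes along its y axis at -56, 0, +56 mm hold the fresh reservoir and two short tubes (blue caps 35 mm wide, 12 mm high) in any order. Take the reservoir with the fingers closing across the row (along the rack's x).
- tube_a_cap (a point): Centre of the blue cap of a short tube standing in the rack (bystander).
- tube_b_cap (a point): Centre of the blue cap of the other short tube standing in the rack (bystander).
- green_holder: The green holder, fixed, of the same shape and size as the purple one, in use; origin at the centre of its underside.
- running_cap (a point): The running reservoir, like the fresh one, seated in the green holder; the point in its cap 114 mm above the bench. Leave it alone.
- petri_mid (a point): Stack of three 60 mm Petri dishes, 43 mm high (bystander).
- tape_mid (a point): Roll of light blue tape, 90 mm in diameter, 24 mm high (bystander).
- driver_grip (a point): Handle of a 160 mm screwdriver lying on the bench (bystander).
- marker_mid (a point): Middle of a marker pen, 130 mm long, lying on the bench (bystander).

How it is judged:
On the way:
1. the reservoir is fully home in the purple holder: key in the notch, flange down on the collar (z of reservoir_flange in the frame of purple_holder_seat below 0.0025 m and horizontal distance between reservoir_flange and purple_holder_seat below 0.003 m and angle between reservoir_cap's own z axis and vertical below 0.06 rad), for 0.2 s.
At the end, for the whole second after the job is handed in: The fresh reservoir stands released and at rest in the purple holder, its flange fully down on the collar (within 2.5 mm in height, 3 mm off-centre, 3.4 degrees of upright) with the key in its notch, and its lime port points along the white index line to within 7.4 degrees (all of step 1 and angle between the x axis of reservoir_cap and the x axis of purple_holder_seat, either way round below 0.13 rad and x of reservoir_port in the frame of purple_holder_seat above 0.005 m and linear speed of reservoir below 0.01 m/s); the robot touches nothing.
It fails at once if the reservoir is pressed or wrenched against the purple holder with more than 40 N (contact force between reservoir and purple_holder above 40 N).
It fails at once if the fingers press on a holder or its collar (contact force between the fingers and purple_holder above 2 N or contact force between the fingers and green_holder above 2 N).
It fails at once if the running reservoir is disturbed (distance of running_cap from where it was at the start of the episode above 0.01 m).
It fails at once if a bystander is displaced (distance of any of tube_a_cap, tube_b_cap from where it was at the start of the episode above 0.02 m or distance of any of petri_mid, tape_mid, driver_grip, marker_mid from where it was at the start of the episode above 0.03 m).
It also fails if it takes over 64 s, if anything falls off the work surface, if the arm or the gripper's body presses on something with over 40 N, if the wrist force passes 120 N, or if a joint passes its speed limit or range.

### The arm

A 7-joint arm with a two-finger parallel gripper is mounted at the origin on the work surface. World frame = base frame: x ahead of the robot, y to its left, z up, the work surface at z = 0. Lengths are in m, angles in rad, forces in N, time in s.
With the tool pointing down it reaches from about 0.425 to 0.925 m from the base axis. Payload 6.8 kg.
Tool frame: the origin (TCP) lies midway between the tips of the shut fingers; the grasp point (between the pads) lies 19 mm behind it; z points along the fingers, y is the direction in which the jaws open and shut (so a half turn about z gives the same grasp; the last joint's range is limited). The gripper opens to 85 mm and grips with 20 to 120 N. Pads are 22 mm wide; open, the fingers measure 114 mm over their backs; the gripper's body (76 mm by 85 mm) begins 54 mm behind the grasp point. The pads swing forward as they close: fully open they stand 13 mm farther back than shut.
Start: joints at [-1.266, 0.477, 0.022, 1.555, -0.011, 1.109, -0.083], TCP at [0.271, 0.618, 0.199] pointing down, gripper open.
Joint ranges: [-2.96, 2.96], [-0.34, 2.1], [-1.41, 1.46], [0.24, 2.44], [-1.37, 4.51], [0.17, 1.92], [-2.96, 2.96]. Speed limits (rad/s): [2.39, 2.39, 3.14, 3.14, 3.14, 3.14, 3.14].

### API

Orientations are given as a unit quaternion [w, x, y, z].
In Python, from station import bot gives the robot as it stands. The module is installed in compiled form; this text tells all that it offers.
- The arm moves only by the tool play_rows, never from a script. Its argument "motion" is a list of rows, each a list of 2 entries, a list of its own where there are three numbers: the shift along the tool's x, y, z as a fraction of full scale, then the turn, a rotation vector about the tool's x, y, z as a fraction of full scale. In form: [[[tx, ty, tz], [rx, ry, rz]], ...]. A call has 1 to 8 rows; each row is the pose to reach, as a shift and turn from the pose measured when the call began, along the tool's axes at that moment, turning the shorter way round; what a row does not reach only later rows make up. Full scale, the value 1, is 400 mm for a shift and 360 degrees for a turn. A row lasts 1/10 s, in which the tool goes at most 50 mm and 8.59 degrees, less where a joint would pass 70% of its speed; a pose out of reach is approached as far as the arm can. A call with a number of a shift or a turn outside -1 to 1 is refused whole. A call with a gripper value outside its range is refused whole. "fingers" is the finger opening in mm, from 0 to 85.4, set as the call begins (left out, the last holds). The fingers move at their own pace and stop on an object; "grip_force" is the grip in N (left out, the last holds). Time passes only in rows, so rows that repeat a pose let the fingers close. It gives the time, the measured TCP pose, the force and the opening at its end, in the units of the state.
- bot.get_obs(): the state, without advancing time (a new reading comes with each control period).
- bot.read_camera(name): name is "side" or "top" or "wrist"; returns a dict with "pixels" (480x640x3 uint8, red, green, blue), "range_z" (480x640 float32, m along the optical axis (not along the pixel's ray), 0 where there is no reading), "fovy" (degrees; the focal length in pixels is half the picture's height over the tangent of half this angle, whatever the lens; pixels are square), "cx", "cy" (the principal point, pixels), "k1" (the pictures are not rectified: a ray, as slopes to the right and down, at radius r is drawn at 1 + k1 r^2 times it, then the intrinsics apply), "pose" (4x4, takes a point from camera to world coordinates). Camera axes: x right, y down, z forward; pixel columns grow to the right and rows downward; lengths in m; the calibration is good to about 2 mm. A picture is of the moment at which its call begins.
- bot.hand_in(): hands the job in, once; it reports no verdict.
The state is a dict: "t": time; "q": joint angles; "joint_vel": joint speeds; "joint_torque": joint torques, N m; "eef_pos": TCP position; "tool_rot": TCP orientation; "contact_force": force on the tool from outside, world axes, zero at the start; "torque": the same for the moment, N m; "gripper_width": opening from 0.0 (shut) to 1.0 (fully open).
Only numpy, scipy, OpenCV 4.12 (cv2) and the standard library are available. Lean on these libraries where they do the work, as an engineer would, in place of code of your own. Each camera call takes 0.05 s, during which the arm holds its last target.

## Working session

There is one attempt and no reset: what is moved stays moved. The work goes in short steps, Python scripts to look and compute and a tool call to move; the robot and the scene stay as the last step left them, time stands still between calls to the robot, and variables do not carry over. Pictures are saved under pics/ and viewed, and the job is handed in when it is done.

Besides the shell and the picture viewer there is one more tool, called after "Request:" in YAML: its name, and indented under it one key for each argument. play_rows: Moves the arm, as the interface text tells. Shift numbers are shares of 400 mm and turn numbers shares of 360 degrees, none past 1 either way. Its arguments: {"type":"object","properties":{"motion":{"type":"array"},"fingers":{"type":"number"},"grip_force":{"type":"number"}},"required":["motion"]}

```bash
mkdir -p pics; cat > h.py <<'E'
import numpy as np,cv2,pickle
from station import bot
def cam(n,save=None):
    c=bot.read_camera(n)
    if save:
        cv2.imwrite(f'pics/{save}.png',c['pixels'][:,:,::-1]); pickle.dump(c,open(f'pics/{save}.pkl','wb'))
    return c
def world(c,u,v,z=None):
    u=np.atleast_1d(u).astype(float);v=np.atleast_1d(v).astype(float)
    f=240/np.tan(np.radians(c['fovy'])/2)
    K=np.array([[f,0,c['cx']],[0,f,c['cy']],[0,0,1]])
    s=cv2.undistortPoints(np.stack([u,v],1)[:,None],K,np.array([c['k1'],0,0,0.]))[:,0]
    d=np.c_[s,np.ones(len(s))]
    P=np.array(c['pose']); 
    if z is None:
        r=c['range_z'][v.astype(int),u.astype(int)]
        return (d*r[:,None])@P[:3,:3].T+P[:3,3]
    w=d@P[:3,:3].T
    t=(z-P[2,3])/w[:,2]
    return w*t[:,None]+P[:3,3]
def cloud(c):
    v,u=np.mgrid[0:480,0:640]
    p=world(c,u.ravel(),v.ravel()).reshape(480,640,3); p[c['range_z']==0]=np.nan
    return p
E
python3 - <<'E'
from h import *
o=bot.get_obs();print(o)
for n in('top','side','wrist'):
    c=cam(n,n+'0');print(n,c['fovy'],c['cx'],c['cy'],c['k1'],np.round(c['pose'],3).tolist())
E
```

```text
{'t': 0.0, 'q': array([-1.26606646,  0.47779456,  0.02231455,  1.55643257, -0.01150276,
        1.10930746, -0.08310687]), 'joint_vel': array([-0.0005936 , -0.00068398,  0.00057786, -0.00114226, -0.00076455,
       -0.00032539,  0.00166332]), 'joint_torque': array([ 8.19056959e-05, -5.96454334e+01,  1.60826448e+00, -2.81200755e+01,
        1.25520685e-02,  9.25564760e-03,  2.28182410e-05]), 'eef_pos': array([0.27055503, 0.61770173, 0.19793697]), 'tool_rot': array([-1.26460285e-04,  2.04934525e-01,  9.78775264e-01, -8.98259706e-04]), 'contact_force': array([-0.35507776,  1.17410709,  0.23239144]), 'torque': array([-0.01986563, -0.00770629, -0.00432949]), 'gripper_width': 0.9977929759719665}
top 55.21787175129125 315.6955435978788 234.56327361131716 0.040228178147923385 [[-0.0, -0.995, 0.102, 0.562], [-1.0, -0.0, -0.002, -0.015], [0.002, -0.102, -0.995, 0.998], [0.0, 0.0, 0.0, 1.0]]
side 48.79773911522719 321.3856155855101 243.6014086608549 -0.11473034830618203 [[0.916, -0.19, 0.354, 0.218], [-0.401, -0.472, 0.785, -0.932], [0.018, -0.861, -0.509, 0.73], [0.0, 0.0, 0.0, 1.0]]
wrist 70.61504442359241 319.33808366133144 231.73187026216635 -0.027472216663770123 [[0.401, 0.874, 0.276, 0.2], [0.916, -0.381, -0.123, 0.649], [-0.002, 0.302, -0.953, 0.374], [0.0, 0.0, 0.0, 1.0]]
```

View pics/top0.png

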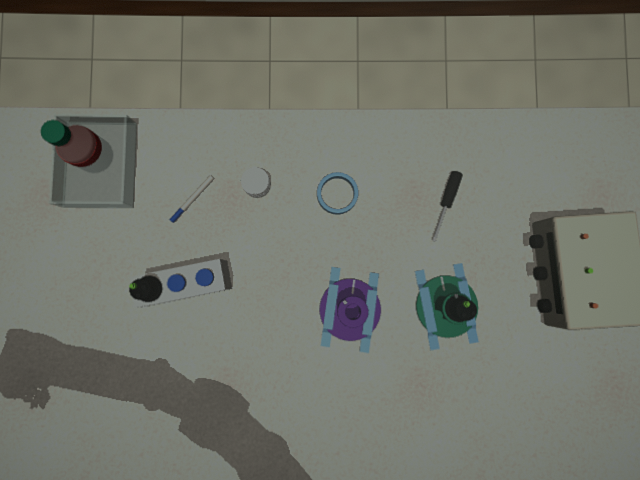

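View pics/side0.png

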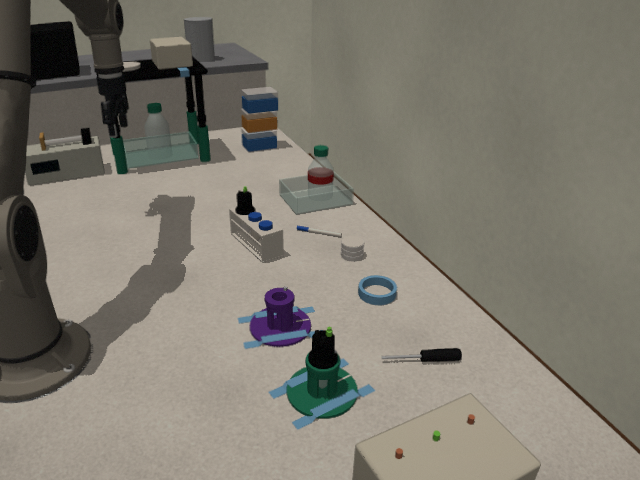

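View pics/wrist0.png

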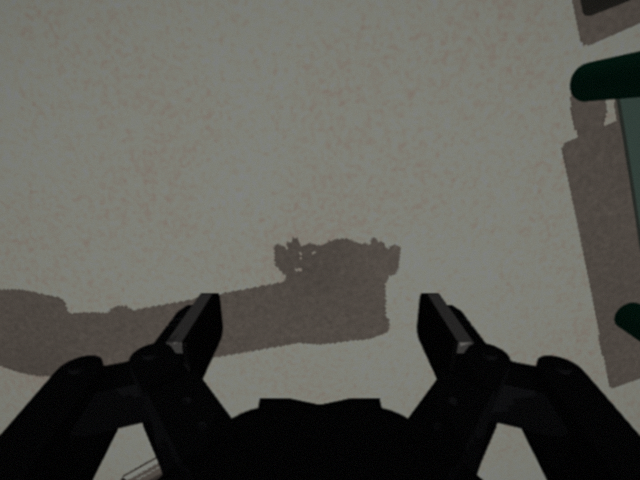

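Top view: the fresh reservoir is at about (148,288), at the left end of the rack, with its lime port at about (133,287). The blue caps are at (176,283) and (205,277), the purple holder is at (350,309) and the green one at (447,306). Next I'll zoom in and measure.

```bash
python3 - <<'E'
from h import *
c=pickle.load(open('pics/top0.pkl','rb'))
im=c['pixels'][:,:,::-1]
a=cv2.resize(im[245:330,110:240],(780,510),interpolation=cv2.INTER_CUBIC)
b=cv2.resize(im[260:360,300:400],(600,600),interpolation=cv2.INTER_CUBIC)
cv2.imwrite('pics/za.png',cv2.convertScaleAbs(a,alpha=1.6));cv2.imwrite('pics/zb.png',cv2.convertScaleAbs(b,alpha=1.8))
p=cloud(c)
hsv=cv2.cvtColor(im,cv2.COLOR_BGR2HSV)
# blue caps
X,Y,Z=p[...,0],p[...,1],p[...,2]
for nm,(u0,u1,v0,v1) in dict(rack=(115,245,240,320),purple=(300,400,255,365),green=(405,490,255,365)).items():
    q=p[v0:v1,u0:u1].reshape(-1,3); h=q[:,2]
    for lo,hi in((.005,.012),(.072,.079),(.079,.085),(.085,.092),(.092,.105),(.105,.12),(.12,.135),(.135,.16)):
        m=(h>lo)&(h<hi)
        if m.sum()>3:
            s=q[m];print(nm,lo,hi,m.sum(),s.mean(0).round(4),s.min(0).round(4),s.max(0).round(4),cv2.minAreaRect((s[:,:2]*1000).astype(np.float32)))
E
```

```text
rack 0.005 0.012 33 [0.5677 0.2201 0.0071] [0.5009 0.1646 0.0051] [0.6484 0.3978 0.0117] ((573.367919921875, 278.51495361328125), (151.70697021484375, 219.6697540283203), 7.928691864013672)
rack 0.072 0.079 753 [0.5635 0.2453 0.0777] [0.5137 0.1641 0.072 ] [0.6082 0.3515 0.079 ] ((561.1602783203125, 258.2210693359375), (63.10295867919922, 181.4672088623047), 11.654995918273926)
rack 0.079 0.085 1063 [0.5626 0.2453 0.0806] [0.5138 0.1652 0.079 ] [0.6079 0.3509 0.085 ] ((560.9271240234375, 257.864990234375), (63.16889572143555, 179.96566772460938), 11.326543807983398)
rack 0.085 0.092 465 [0.5629 0.2477 0.0894] [0.5255 0.1853 0.085 ] [0.5878 0.327  0.092 ] ((555.5247802734375, 256.53448486328125), (53.648494720458984, 144.92344665527344), 6.286139011383057)
rack 0.092 0.105 198 [0.5635 0.2445 0.0944] [0.532 0.186 0.092] [0.5876 0.3095 0.1049] ((560.6627807617188, 248.1457061767578), (38.141849517822266, 126.1327896118164), 8.968707084655762)
rack 0.105 0.12 62 [0.5514 0.2984 0.1128] [0.5322 0.2935 0.1054] [0.5702 0.3092 0.12  ] ((551.5271606445312, 300.84814453125), (38.03365707397461,
[... 2139 characters left out ...]
515.4430541992188, -286.4496154785156), (19.31907844543457, 39.65201187133789), 73.33666229248047)
green 0.105 0.12 43 [ 0.5148 -0.2813  0.1115] [ 0.4929 -0.2959  0.1053] [ 0.5319 -0.2766  0.1197] ((513.8037719726562, -284.4895324707031), (15.311365127563477, 39.8238410949707), 78.72666931152344)
green 0.12 0.135 320 [ 0.512  -0.2936  0.1307] [ 0.4919 -0.3151  0.1203] [ 0.5309 -0.2763  0.135 ] ((511.38250732421875, -295.678466796875), (38.735416412353516, 39.032649993896484), 89.90717315673828)
green 0.135 0.16 87 [ 0.5119 -0.2952  0.1415] [ 0.4984 -0.3097  0.1351] [ 0.5277 -0.2843  0.1512] ((514.018310546875, -295.56085205078125), (28.37120246887207, 25.284048080444336), 11.064753532409668)
```

View pics/za.png

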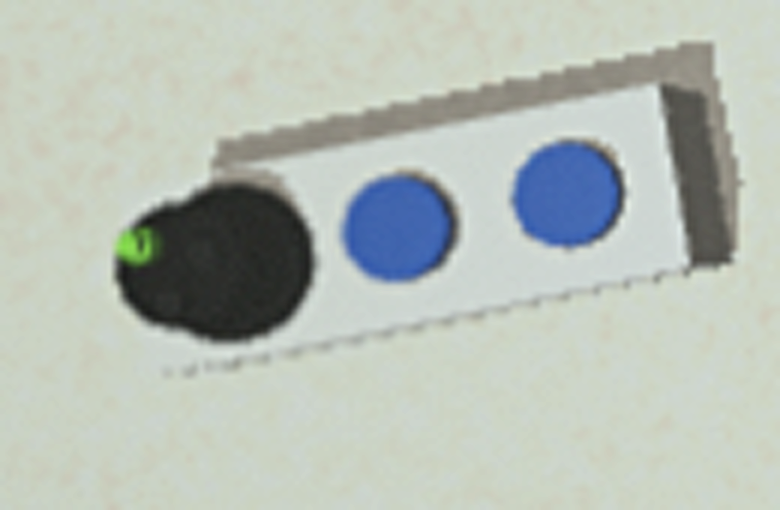

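View pics/zb.png

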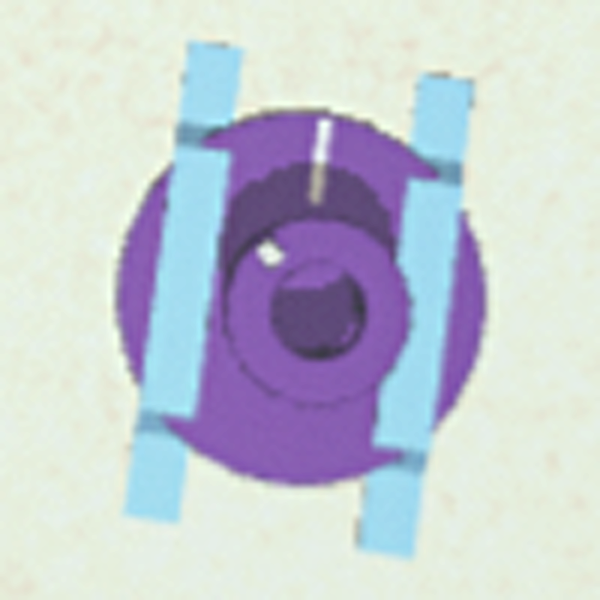

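```bash
python3 - <<'E'
from h import *
c=pickle.load(open('pics/top0.pkl','rb'))
im=c['pixels'];p=cloud(c);hsv=cv2.cvtColor(im,cv2.COLOR_RGB2HSV)
def blob(m,z=None,box=None):
    mm=np.zeros(m.shape,bool);u0,u1,v0,v1=box;mm[v0:v1,u0:u1]=m[v0:v1,u0:u1]
    v,u=np.nonzero(mm);return u.mean(),v.mean(),mm.sum(), world(c,u.mean(),v.mean(),z)[0] if z else np.nanmedian(p[mm],0)
H,S,V=hsv[...,0],hsv[...,1],hsv[...,2]
lime=(H>35)&(H<70)&(S>150)&(V>90)
print('lime',blob(lime,.145,(110,170,270,310)), blob(lime,.147,(430,500,280,330)))
blue=(H>100)&(H<125)&(S>130)
a=blob(blue,.092,(160,190,265,300));b=blob(blue,.092,(190,220,260,295));print(a,b)
wh=(S<60)&(V>120)
for bx,z in(((347,358,278,296),.008),((338,352,296,308),.088)):
    n=wh.copy();r=blob(n,z,bx);print(r)
# collar circle from purple top: fit on z>0.079 outline
m=(p[...,2]>.076)&(p[...,2]<.09); mm=np.zeros_like(m);mm[255:365,300:400]=m[255:365,300:400]
v,u=np.nonzero(mm);q=world(c,u,v,.082);print('collar',cv2.minEnclosingCircle((q[:,:2]*1000).astype(np.float32)))
pu=(H>125)&(H<150)&(S>70); n=np.zeros_like(pu);n[255:365,300:400]=pu[255:365,300:400];v,u=np.nonzero(n);q=world(c,u,v,.008);q=q[np.abs(q[:,0]-.505)<.08]
print('base',cv2.minEnclosingCircle((q[:,:2]*1000).astype(np.float32)))
m=(p[...,2]>.126)&(p[...,2]<.135); mm=np.zeros_like(m);mm[255:320,115:175]=m[255:320,115:175]
v,u=np.nonzero(mm);q=world(c,u,v,.130);print('cap',cv2.minEnclosingCircle((q[:,:2]*1000).astype(np.float32)))
E
```

```text
lime (np.float64(131.9375), np.float64(285.6875), np.int64(16), array([0.55591109, 0.32045039, 0.145     ])) (np.float64(467.85714285714283), np.float64(303.7142857142857), np.int64(7), array([ 0.52296124, -0.29488712,  0.147     ]))
(np.float64(175.85333333333332), np.float64(282.56888888888886), np.int64(225), array([0.56129202, 0.25667688, 0.092     ])) (np.float64(203.96875), np.float64(277.02232142857144), np.int64(224), array([0.57197187, 0.20229812, 0.092     ]))
(np.float64(353.6875), np.float64(282.0), np.int64(16), array([ 0.56201845, -0.09846007,  0.008     ]))
(np.float64(344.7142857142857), np.float64(302.0), np.int64(7), array([ 0.52302992, -0.07375053,  0.088     ]))
collar ((504.85845947265625, -88.88658142089844), 30.687437057495117)
base ((504.799560546875, -89.18952941894531), 64.97773742675781)
cap ((550.4313354492188, 312.80322265625), 20.362812042236328)
```

```bash
cat >> h.py <<'E'
from scipy.spatial.transform import Rotation as Ro
def Rt(o): 
    w,x,y,z=o['tool_rot'];return Ro.from_quat([x,y,z,w])
def goal(pos,yaw_deg):
    "tool down, tool y at yaw"
    y=np.radians(yaw_deg); Y=np.array([np.cos(y),np.sin(y),0]);Z=np.array([0,0,-1.]);X=np.cross(Y,Z)
    o=bot.get_obs();R=Rt(o)
    G=Ro.from_matrix(np.c_[X,Y,Z])
    d=R.inv().apply(np.array(pos)-o['eef_pos'])/.4
    r=(R.inv()*G).as_rotvec()/(2*np.pi)
    print('shift',d.round(4).tolist(),'turn',r.round(4).tolist())
def st():
    o=bot.get_obs();R=Rt(o).as_matrix()
    print('t',round(o['t'],2),'pos',o['eef_pos'].round(4),'yaw',round(np.degrees(np.arctan2(R[1,1],R[0,1])),2),'tilt',R[:,2].round(3),'F',o['contact_force'].round(2),'T',o['torque'].round(3),'g',round(o['gripper_width'],3),'q',o['q'].round(2))
E
python3 -c "
from h import *
st();goal([.5505,.312,.26],11.2)"
```

```text
t 0.15 pos [0.2706 0.6179 0.1982] yaw 66.35 tilt [-0.    -0.001 -1.   ] F [-1.32 -0.06  0.16] T [-0.008  0.012 -0.026] g 0.999 q [-1.27  0.48  0.02  1.56 -0.01  1.11 -0.08]
shift [-0.9476, -0.42, -0.1539] turn [-0.0002, 0.0001, 0.1532]
```

Request:
play_rows:
  motion:
    - [[-0.08,-0.035,-0.1539],[0,0,0.02]]
    - [[-0.9476,-0.42,-0.1539],[0,0,0.1532]]
    - [[-0.9476,-0.42,-0.1539],[0,0,0.1532]]
    - [[-0.9476,-0.42,-0.1539],[0,0,0.1532]]
    - [[-0.9476,-0.42,-0.1539],[0,0,0.1532]]
    - [[-0.9476,-0.42,-0.1539],[0,0,0.1532]]
    - [[-0.9476,-0.42,-0.1539],[0,0,0.1532]]
    - [[-0.9476,-0.42,-0.1539],[0,0,0.1532]]
  fingers: 85

```text
t: 0.95
eef_pos: [0.5242, 0.34, 0.2581]
tool_rot: [0.0, 0.636, 0.772, -0.001]
contact_force: [0.6, -0.1, 0.1]
gripper_width: 0.994
```

```bash
python3 -c "
from h import *
st();goal([.5505,.312,.26],11.2)"
```

```text
t 0.95 pos [0.5242 0.34   0.2581] yaw 11.07 tilt [-0.001 -0.001 -1.   ] F [ 0.57 -0.05  0.11] T [ 0.06  -0.053  0.024] g 0.994 q [-0.93  0.36  0.33  1.63 -0.12  1.18 -0.37]
shift [-0.0813, 0.0511, -0.0046] turn [-0.0001, 0.0002, -0.0004]
```

Request:
play_rows:
  motion:
    - [[-0.0813,0.0511,0],[0,0,0]]
    - [[-0.0813,0.0511,0],[0,0,0]]
    - [[-0.0813,0.0511,0],[0,0,0]]

```text
t: 1.25
eef_pos: [0.551, 0.3108, 0.2578]
tool_rot: [0.0, 0.637, 0.771, -0.001]
contact_force: [0.7, 0.8, -0.5]
gripper_width: 0.995
```

```bash
python3 -c "
from h import *
st();c=cam('wrist','w1')
p=cloud(c);z=p[...,2];m=(z>.125)&(z<.15)&(np.abs(p[...,0]-.55)<.03)&(np.abs(p[...,1]-.312)<.04)
v,u=np.nonzero(m);print(len(u),u.min(),u.max(),v.min(),v.max())
"
```

```text
t 1.25 pos [0.551  0.3108 0.2578] yaw 10.92 tilt [-0.001 -0.002 -1.   ] F [ 0.72  0.8  -0.47] T [-0.024  0.022  0.071] g 0.995 q [-0.87  0.37  0.35  1.61 -0.13  1.19 -0.3 ]
1428 297 339 187 229
```

View pics/w1.png

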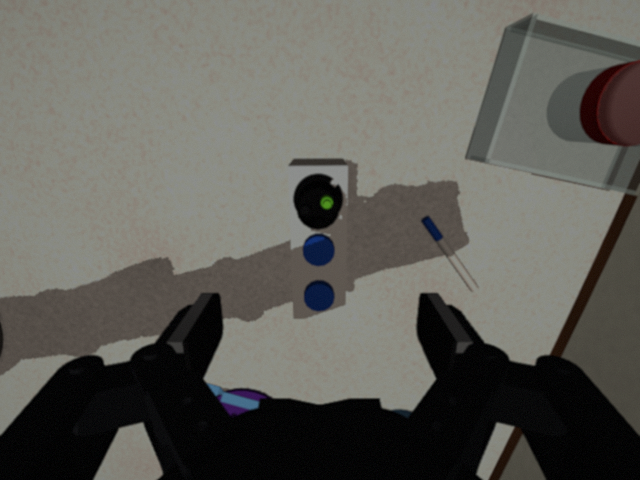

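```bash
python3 - <<'E'
from h import *
c=pickle.load(open('pics/w1.pkl','rb'));im=c['pixels']
cv2.imwrite('pics/zc.png',cv2.convertScaleAbs(cv2.resize(im[165:245,280:360,::-1],(600,600),interpolation=cv2.INTER_CUBIC),alpha=2))
H,S,V=cv2.split(cv2.cvtColor(im,cv2.COLOR_RGB2HSV))
m=(H>35)&(H<70)&(S>120)&(V>60);m[:180]=0;m[230:]=0;m[:,:290]=0;m[:,350:]=0
v,u=np.nonzero(m);print(len(u),u.mean(),v.mean(),world(c,u.mean(),v.mean(),.145),np.nanmedian(cloud(c)[m],0), c['pose'])
p=cloud(c);z=p[...,2]
for lo,hi in((.126,.133),(.079,.089),(.134,.15)):
    mm=(z>lo)&(z<hi);mm[:180]=0;mm[230:]=0;mm[:,:290]=0;mm[:,350:]=0
    if mm.sum()>10:print(lo,cv2.minEnclosingCircle((p[mm][:,:2]*1000).astype(np.float32)),mm.sum(),np.median(p[mm],0))
E
```

```text
128 326.2734375 202.1875 [[0.55450916 0.32358052 0.145     ]] [0.55451269 0.32333489 0.14223554] [[ 0.98179843  0.18140498  0.05625005  0.53664534]
 [ 0.18991934 -0.93526486 -0.29868092  0.38651215]
 [-0.00157351  0.30392743 -0.95269389  0.43399946]
 [ 0.          0.          0.          1.        ]]
0.126 ((548.9204711914062, 313.2309265136719), 19.944908142089844) 1099 [0.54716952 0.3141093  0.13124149]
0.079 ((550.2967529296875, 304.8133544921875), 40.551231384277344) 1229 [0.55834838 0.30911034 0.08159446]
0.134 ((549.7127685546875, 313.6205749511719), 16.125276565551758) 309 [0.55224804 0.31485981 0.14133305]
```

View pics/zc.png

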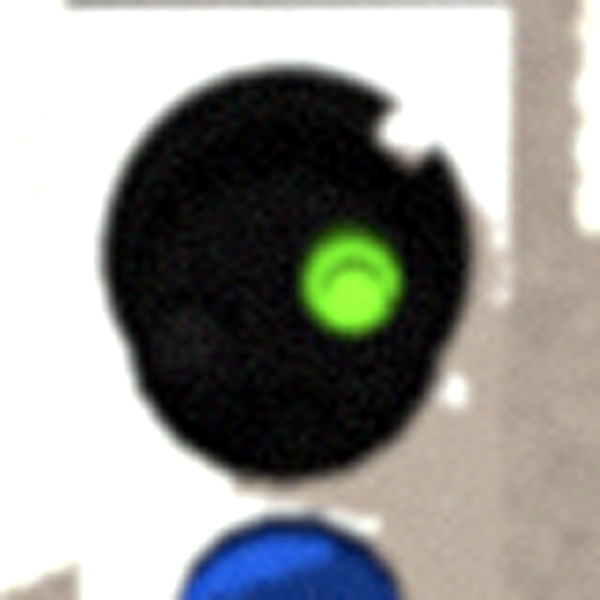

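```bash
python3 - <<'E'
from h import *
c=pickle.load(open('pics/w1.pkl','rb'))
n=world(c,280+408/7.5-.5,165+133/7.5-.5,.081)[0];print(n)
im=c['pixels'];g=im.max(2)
# flange circle: upper arc dark edge pts
m=(im.max(2)<40).astype(np.uint8); m[:165]=0;m[212:]=0;m[:,:285]=0;m[:,355:]=0
ct=max(cv2.findContours(m,0,1)[0],key=cv2.contourArea)[:,0]
q=world(c,ct[:,0],ct[:,1],.086)[:,:2]; q=q[(ct[:,1]<200)]
from scipy.optimize import least_squares
r=least_squares(lambda a:np.hypot(*(q-a[:2]).T)-.026,[.55,.312],loss='soft_l1',f_scale=.0005).x;print('flange c',r)
for ctr in(r,[.5495,.3125],[.5505,.3125]):print(np.degrees(np.arctan2(n[1]-ctr[1],n[0]-ctr[0])))
E
```

```text
[0.56211613 0.3320627  0.081     ]
flange c [0.54874599 0.3110539 ]
57.52704979318452
57.18172727553718
59.29859117228236
```

```bash
python3 -c "
from h import *
st();goal([.5498,.3122,.0925],11.2)"
```

```text
t 1.3 pos [0.5499 0.3125 0.2578] yaw 11.09 tilt [-0.002 -0.001 -1.   ] F [ 0.03  0.68 -0.44] T [-0.018  0.041  0.022] g 0.994 q [-0.87  0.37  0.35  1.61 -0.13  1.19 -0.3 ]
shift [-0.0004, 0.0004, 0.4131] turn [-0.0003, 0.0001, -0.0003]
```

Request:
play_rows:
  motion:
    - [[0,0,0.09],[0,0,0]]
    - [[0,0,0.18],[0,0,0]]
    - [[0,0,0.27],[0,0,0]]
    - [[0,0,0.34],[0,0,0]]
    - [[0,0,0.39],[0,0,0]]
    - [[0,0,0.413],[0,0,0]]
    - [[0,0,0.413],[0,0,0]]
    - [[0,0,0.413],[0,0,0]]

```text
t: 2.1
eef_pos: [0.5498, 0.3135, 0.0935]
tool_rot: [-0.0, 0.635, 0.772, -0.0]
contact_force: [-0.4, -0.8, 1.0]
gripper_width: 0.996
```

```bash
python3 -c "
from h import *
st();goal([.5498,.3122,.0925],11.2)"
```

```text
t 2.1 pos [0.5498 0.3135 0.0935] yaw 11.15 tilt [-0.001 -0.    -1.   ] F [-0.37 -0.82  1.04] T [ 0.028 -0.002 -0.035] g 0.996 q [-0.84  0.53  0.3   1.77 -0.2   0.87 -0.25]
shift [-0.0031, -0.0006, 0.0025] turn [-0.0001, 0.0, -0.0001]
```

Request:
play_rows:
  motion:
    - [[-0.003,0,0.001],[0,0,0]]
    - [[-0.003,0,0.001],[0,0,0]]
    - [[-0.003,0,0.001],[0,0,0]]
    - [[-0.003,0,0.001],[0,0,0]]
    - [[-0.003,0,0.001],[0,0,0]]
    - [[-0.003,0,0.001],[0,0,0]]
    - [[-0.003,0,0.001],[0,0,0]]
    - [[-0.003,0,0.001],[0,0,0]]
  fingers: 0
  grip_force: 50

```text
t: 2.9
eef_pos: [0.5502, 0.3125, 0.0943]
tool_rot: [-0.0, 0.635, 0.772, 0.0]
contact_force: [-2.7, -1.2, 6.6]
gripper_width: 0.424
```

```bash
python3 -c "
from h import *
st()
c=cam('wrist','w2');cv2.imwrite('pics/w2.png',cv2.convertScaleAbs(c['pixels'][:,:,::-1],alpha=2))"
```

```text
t 2.9 pos [0.5502 0.3125 0.0943] yaw 11.15 tilt [-0.     0.001 -1.   ] F [-2.65 -1.18  6.6 ] T [-0.118  0.492 -0.02 ] g 0.424 q [-0.83  0.53  0.3   1.77 -0.2   0.87 -0.25]
```

View pics/w2.png

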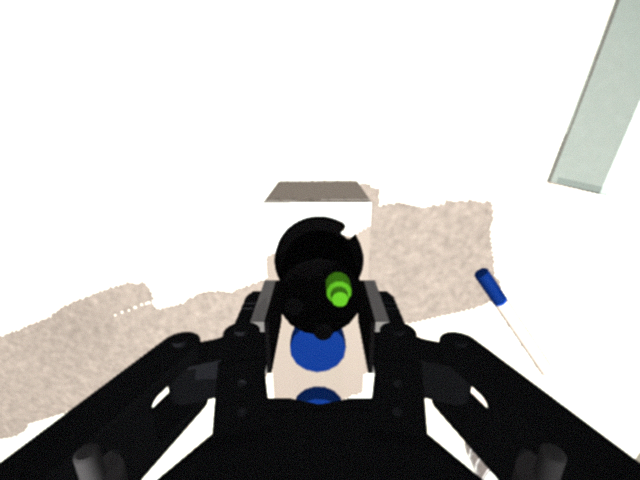

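Gripped: the pads are either side of the cap, the lime port is at (338,290) and the notch at (350,229), with the port to the right of the tool's +x direction. Lifting straight up.

Request:
play_rows:
  motion:
    - [[0,0,-0.03],[0,0,0]]
    - [[0,0,-0.09],[0,0,0]]
    - [[0,0,-0.17],[0,0,0]]
    - [[0,0,-0.25],[0,0,0]]
    - [[0,0,-0.34],[0,0,0]]
    - [[0,0,-0.34],[0,0,0]]
    - [[0,0,-0.34],[0,0,0]]

```text
t: 3.65
eef_pos: [0.5507, 0.3125, 0.2316]
tool_rot: [-0.0, 0.635, 0.772, 0.001]
contact_force: [-1.6, 0.7, -2.0]
gripper_width: 0.423
```

```bash
python3 - <<'E'
from h import *
st();goal([.5048,-.089,.23],-10)
c=cam('wrist','w3');im=cv2.convertScaleAbs(c['pixels'][:,:,::-1],alpha=1.8);cv2.imwrite('pics/w3.png',im)
a=cv2.resize(im[190:360,220:420],(800,680)[:2] if 0 else (700,595),interpolation=cv2.INTER_CUBIC);cv2.imwrite('pics/w3z.png',a)
E
```

```text
t 3.65 pos [0.5507 0.3125 0.2316] yaw 11.14 tilt [ 0.001  0.002 -1.   ] F [-1.62  0.72 -2.  ] T [-0.02  -0.013 -0.008] g 0.423 q [-0.87  0.39  0.34  1.64 -0.14  1.13 -0.29]
shift [-0.9628, -0.3064, 0.0017] turn [0.0002, -0.0003, 0.0587]
```

View pics/w3z.png

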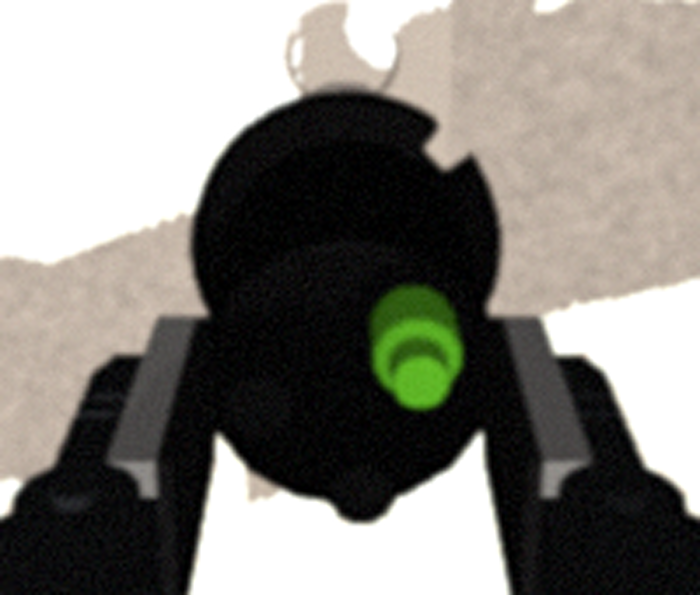

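```bash
python3 - <<'E'
from h import *
from scipy.optimize import least_squares
c=pickle.load(open('pics/w3.pkl','rb'));im=c['pixels']
z=.2316-.0083
def w(zx,zy,zz): return world(c,220+zx/3.5-.36,190+zy/3.5-.36,zz)
arc=np.array([[194,240],[197,210],[210,175],[235,135],[270,108],[310,95],[345,92],[390,98],[420,110],[480,165],[492,195],[499,240]])
q=w(arc[:,0],arc[:,1],z)[:,:2]
r=least_squares(lambda a:np.hypot(*(q-a[:2]).T)-a[2],[.55,.312,.026]).x;print('ctr',r)
R=.026
k=w(np.array([437,473]),np.array([122,153]),z)[:,:2];ang=np.degrees(np.arctan2(*(k-r[:2]).T[::-1]));print('corners',ang,ang.mean(),np.linalg.norm(k[0]-k[1]))
# lime ring top: centre at cap+34 = flange_top-.006+... 
zl=.2316+.0177+.034
l=w(420,385,zl)[0];print('lime tip',l,np.degrees(np.arctan2(l[1]-r[1],l[0]-r[0])),np.hypot(*(l[:2]-r[:2])))
H=cv2.cvtColor(im,cv2.COLOR_RGB2HSV)
print(c['pose'][:3,3])
E
```

```text
ctr [0.54987629 0.31462446 0.02541935]
corners [65.19061647 47.04429874] 56.117457603605786 0.008002617923339334
lime tip [0.55734948 0.32173967 0.2833    ] 43.594318451370626 0.010318655438621604
[0.53563835 0.38746548 0.40797274]
```

```bash
python3 - <<'E'
from h import *
goal([.5048,-.175,.30],-6)
E
```

```text
shift [-1.1732, -0.3461, -0.1753] turn [-0.0001, -0.0001, 0.0476]
```

Request:
play_rows:
  motion:
    - [[-0.07,-0.02,-0.08],[0,0,0.01]]
    - [[-0.17,-0.05,-0.175],[0,0,0.02]]
    - [[-0.29,-0.085,-0.175],[0,0,0.03]]
    - [[-0.41,-0.12,-0.175],[0,0,0.0476]]
    - [[-0.53,-0.155,-0.175],[0,0,0.0476]]
    - [[-0.65,-0.19,-0.175],[0,0,0.0476]]
    - [[-0.77,-0.227,-0.175],[0,0,0.0476]]
    - [[-0.89,-0.262,-0.175],[0,0,0.0476]]

```text
t: 4.5
eef_pos: [0.5148, -0.0541, 0.2987]
tool_rot: [-0.001, 0.743, 0.669, -0.001]
contact_force: [2.1, -0.6, -1.4]
gripper_width: 0.419
```

```bash
python3 - <<'E'
from h import *
st();goal([.5048,-.175,.30],-6)
E
```

```text
t 4.5 pos [ 0.5148 -0.0541  0.2987] yaw -5.97 tilt [-0.003  0.    -1.   ] F [ 2.1  -0.57 -1.44] T [ 0.01  -0.152  0.003] g 0.419 q [-0.54  0.13  0.6   1.83 -0.08  1.21 -0.03]
shift [-0.3033, 0.0066, -0.0034] turn [-0.0005, -0.0, 0.0001]
```

Request:
play_rows:
  motion:
    - [[-0.1,0,0],[0,0,0]]
    - [[-0.2,0,0],[0,0,0]]
    - [[-0.28,0.006,0],[0,0,0]]
    - [[-0.303,0.0066,0],[0,0,0]]
    - [[-0.303,0.0066,0],[0,0,0]]
    - [[-0.303,0.0066,0],[0,0,0]]

```text
t: 5.1
eef_pos: [0.5047, -0.1732, 0.2978]
tool_rot: [-0.002, 0.743, 0.67, -0.001]
contact_force: [0.2, 0.4, -1.6]
gripper_width: 0.418
```

```bash
python3 - <<'E'
from h import *
st()
c=cam('wrist','w4');im=cv2.convertScaleAbs(c['pixels'][:,:,::-1],alpha=1.8);cv2.imwrite('pics/w4.png',im)
E
```

```text
t 5.1 pos [ 0.5047 -0.1732  0.2978] yaw -5.89 tilt [-0.005  0.001 -1.   ] F [ 0.23  0.43 -1.63] T [ 0.064 -0.068  0.015] g 0.418 q [-0.37  0.18  0.68  1.8  -0.12  1.22  0.24]
```

View pics/w4.png

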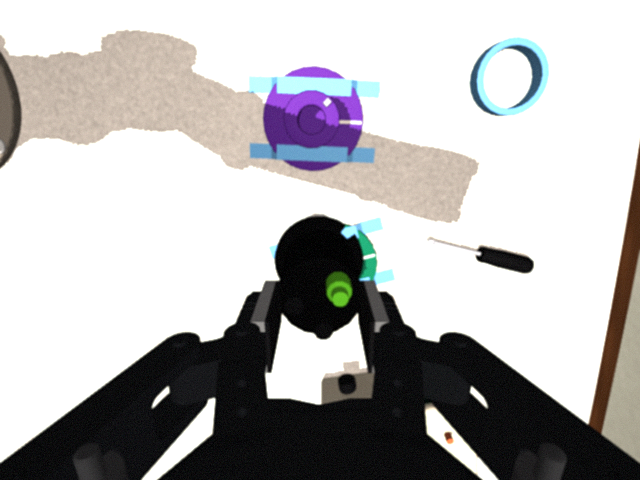

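```bash
python3 - <<'E'
from h import *
c=pickle.load(open('pics/w4.pkl','rb'));im=c['pixels']
u0,v0,s=255,60,6
cv2.imwrite('pics/w4z.png',cv2.convertScaleAbs(cv2.resize(im[60:160,255:370,::-1],None,fx=6,fy=6,interpolation=cv2.INTER_CUBIC),alpha=1.8))
H,S,V=cv2.split(cv2.cvtColor(im,cv2.COLOR_RGB2HSV))
def bl(m,b,z):
    n=np.zeros_like(m);n[b[2]:b[3],b[0]:b[1]]=m[b[2]:b[3],b[0]:b[1]];v,u=np.nonzero(n);return len(u),u.mean(),v.mean(),world(c,u,v,z)[:,:2]
wh=(S<90)&(V>70)
n,u,v,q=bl(wh,(318,336,94,110),.088);print('key',n,u,v,q.mean(0));K=q.mean(0)
n,u,v,q=bl(wh,(336,361,116,128),.008);print('line',n,u,v,q.mean(0))
d=np.linalg.svd(q-q.mean(0))[2][0];print('line dir',np.degrees(np.arctan2(d[1],d[0])));L=q.mean(0)
pu=(H>125)&(H<150)&(S>90);n,u,v,q=bl(pu,(255,370,62,175),.008);C=cv2.minEnclosingCircle((q*1000).astype(np.float32));print('base',C)
p=cloud(c);m=(p[...,2]>.077)&(p[...,2]<.09);n,u,v,q=bl(m,(275,350,80,150),.082);C2=cv2.minEnclosingCircle((q*1000).astype(np.float32));print('collar',C2)
for cc in(C[0],C2[0],(504.8,-89)):
    cc=np.array(cc)/1e3
    print('key',np.degrees(np.arctan2(*(K-cc)[::-1])),np.linalg.norm(K-cc),'idx',np.degrees(np.arctan2(*(L-cc)[::-1])))
E
```

```text
key 50 326.86 101.86 [ 0.52211676 -0.07437495]
line 99 349.93939393939394 121.81818181818181 [ 0.55162802 -0.09727507]
line dir -7.855690027532272
base ((503.1996154785156, -89.84776306152344), 65.14501190185547)
collar ((503.2994079589844, -90.5601577758789), 30.914302825927734)
key 39.28060110652732 0.024439033701362547 idx -8.719328380766576
key 40.699525979321294 0.024820430188296765 idx -7.910193432050585
key 40.18310772927873 0.022666325806541404 idx -10.02139062085622
```

View pics/w4z.png

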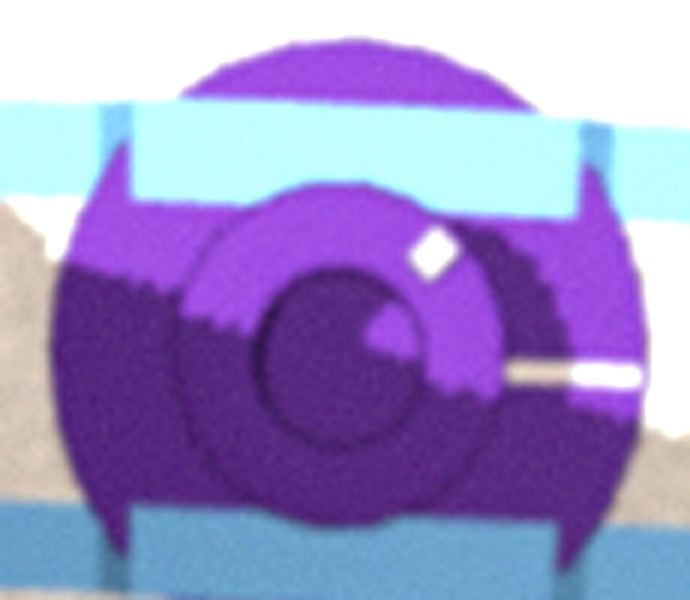

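The key is at about 40° in the world, the index line at about -8.5°, and the notch at about tool yaw + 45.5°. I'll move over the holder and take a side view just above it.

```bash
python3 - <<'E'
from h import *
goal([.5044,-.0903,.180],-5.2)
E
```

```text
shift [0.2049, -0.0208, 0.295] turn [-0.0008, -0.0001, -0.0017]
```

Request:
play_rows:
  motion:
    - [[0.08,-0.01,0.0],[0,0,0]]
    - [[0.16,-0.0208,0.04],[0,0,0]]
    - [[0.2049,-0.0208,0.12],[-0.0008,0,-0.0017]]
    - [[0.2049,-0.0208,0.21],[-0.0008,0,-0.0017]]
    - [[0.2049,-0.0208,0.27],[-0.0008,0,-0.0017]]
    - [[0.2049,-0.0208,0.295],[-0.0008,0,-0.0017]]
    - [[0.2049,-0.0208,0.295],[-0.0008,0,-0.0017]]
    - [[0.2049,-0.0208,0.295],[-0.0008,0,-0.0017]]

```text
t: 5.95
eef_pos: [0.5053, -0.09, 0.181]
tool_rot: [0.0, 0.738, 0.674, 0.001]
contact_force: [0.4, 0.3, -0.8]
gripper_width: 0.422
```

```bash
python3 - <<'E'
from h import *
st();goal([.5044,-.0903,.13],-5.2)
c=cam('side','s5');im=c['pixels'][190:370,190:370,::-1]
cv2.imwrite('pics/s5z.png',cv2.convertScaleAbs(cv2.resize(im,(600,600),interpolation=cv2.INTER_CUBIC),alpha=1.6))
E
```

```text
t 5.95 pos [ 0.5053 -0.09    0.181 ] yaw -5.18 tilt [ 0.002  0.001 -1.   ] F [ 0.37  0.35 -0.85] T [0.002 0.048 0.005] g 0.422 q [-0.45  0.25  0.6   1.99 -0.18  0.95  0.15]
shift [-0.0011, -0.0024, 0.1275] turn [0.0003, -0.0001, 0.0001]
```

View pics/s5z.png

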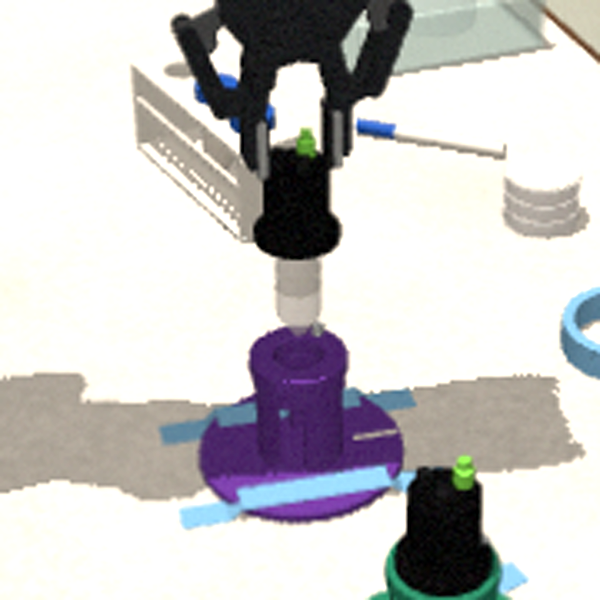

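The side view shows the tip over the bore at about (298,340) in the zoom, aligned. Lowering the tip into the bore.

Request:
play_rows:
  motion:
    - [[-0.0011,-0.0022,0.03],[0,0,0]]
    - [[-0.0011,-0.0022,0.055],[0,0,0]]
    - [[-0.0011,-0.0022,0.08],[0,0,0]]
    - [[-0.0011,-0.0022,0.1],[0,0,0]]
    - [[-0.0011,-0.0022,0.12],[0,0,0]]
    - [[-0.0011,-0.0022,0.12],[0,0,0]]

```text
t: 6.6
eef_pos: [0.5038, -0.0905, 0.132]
tool_rot: [-0.0, 0.738, 0.674, 0.0]
contact_force: [0.0, -0.2, -1.4]
gripper_width: 0.416
```

```bash
python3 - <<'E'
from h import *
st()
E
```

```text
t 6.6 pos [ 0.5038 -0.0905  0.132 ] yaw -5.2 tilt [ 0.     0.001 -1.   ] F [ 0.01 -0.19 -1.39] T [0.002 0.036 0.013] g 0.416 q [-0.42  0.33  0.58  2.04 -0.24  0.84  0.2 ]
```

Request:
play_rows:
  motion:
    - [[-0.0005,0.0015,0.02],[0,0,0]]
    - [[-0.0005,0.0015,0.04],[0,0,0]]
    - [[-0.0005,0.0015,0.055],[0,0,0]]
    - [[-0.0005,0.0015,0.065],[0,0,0]]
    - [[-0.0005,0.0015,0.065],[0,0,0]]

```text
t: 7.1
eef_pos: [0.504, -0.0907, 0.1054]
tool_rot: [-0.0, 0.738, 0.674, -0.0]
contact_force: [0.0, 0.2, -1.5]
gripper_width: 0.421
```

```bash
python3 - <<'E'
from h import *
st()
E
```

```text
t 7.1 pos [ 0.504  -0.0907  0.1054] yaw -5.21 tilt [-0.001  0.001 -1.   ] F [ 0.02  0.16 -1.49] T [0.039 0.018 0.026] g 0.421 q [-0.4   0.37  0.56  2.06 -0.27  0.79  0.23]
```

Request:
play_rows:
  motion:
    - [[0,0,0.004],[0,0,0]]
    - [[0,0,0.008],[0,0,0]]
    - [[0,0,0.011],[0,0,0]]
    - [[0,0,0.011],[0,0,0]]

```text
t: 7.5
eef_pos: [0.504, -0.0906, 0.101]
tool_rot: [-0.001, 0.738, 0.674, -0.0]
contact_force: [-0.6, 0.7, -0.8]
gripper_width: 0.421
```

```bash
python3 - <<'E'
from h import *
st()
E
```

```text
t 7.5 pos [ 0.504  -0.0906  0.101 ] yaw -5.2 tilt [-0.001  0.001 -1.   ] F [-0.63  0.67 -0.75] T [-0.038 -0.011 -0.001] g 0.421 q [-0.39  0.37  0.55  2.06 -0.28  0.78  0.24]
```

Request:
play_rows:
  motion:
    - [[0,0,0.003],[0,0,0]]
    - [[0,0,0.006],[0,0,0]]
    - [[0,0,0.006],[0,0,0]]

```text
t: 7.8
eef_pos: [0.5039, -0.0906, 0.0984]
tool_rot: [-0.001, 0.738, 0.674, -0.0]
contact_force: [-0.5, -0.4, -1.2]
gripper_width: 0.418
```

```bash
python3 - <<'E'
from h import *
st()
E
```

```text
t 7.8 pos [ 0.5039 -0.0906  0.0984] yaw -5.2 tilt [-0.001  0.001 -1.   ] F [-0.49 -0.44 -1.19] T [0.013 0.042 0.001] g 0.418 q [-0.39  0.38  0.55  2.06 -0.28  0.77  0.24]
```

Request:
play_rows:
  motion:
    - [[0,0,0.003],[0,0,0]]
    - [[0,0,0.005],[0,0,0]]
    - [[0,0,0.005],[0,0,0]]

```text
t: 8.1
eef_pos: [0.5039, -0.0906, 0.0965]
tool_rot: [-0.001, 0.738, 0.674, -0.0]
contact_force: [-0.2, 0.2, -0.8]
gripper_width: 0.419
```

```bash
python3 - <<'E'
from h import *
st()
E
```

```text
t 8.1 pos [ 0.5039 -0.0906  0.0965] yaw -5.2 tilt [-0.001  0.001 -1.   ] F [-0.16  0.23 -0.8 ] T [0.009 0.    0.019] g 0.419 q [-0.39  0.38  0.55  2.06 -0.28  0.77  0.24]
```

Request:
play_rows:
  motion:
    - [[0,0,0.002],[0,0,0]]
    - [[0,0,0.004],[0,0,0]]
    - [[0,0,0.004],[0,0,0]]

```text
t: 8.4
eef_pos: [0.504, -0.0906, 0.0959]
tool_rot: [-0.001, 0.739, 0.674, 0.0]
contact_force: [-4.9, 1.5, 13.3]
gripper_width: 0.421
```

```bash
python3 - <<'E'
from h import *
st()
c=cam('side','s6');im=c['pixels'][230:350,210:360,::-1]
cv2.imwrite('pics/s6z.png',cv2.convertScaleAbs(cv2.resize(im,(750,600),interpolation=cv2.INTER_CUBIC),alpha=1.8))
E
```

```text
t 8.4 pos [ 0.504  -0.0906  0.0959] yaw -5.22 tilt [-0.001  0.002 -1.   ] F [-4.92  1.51 13.27] T [0.241 1.076 0.043] g 0.421 q [-0.39  0.38  0.55  2.06 -0.29  0.77  0.25]
```

View pics/s6z.png

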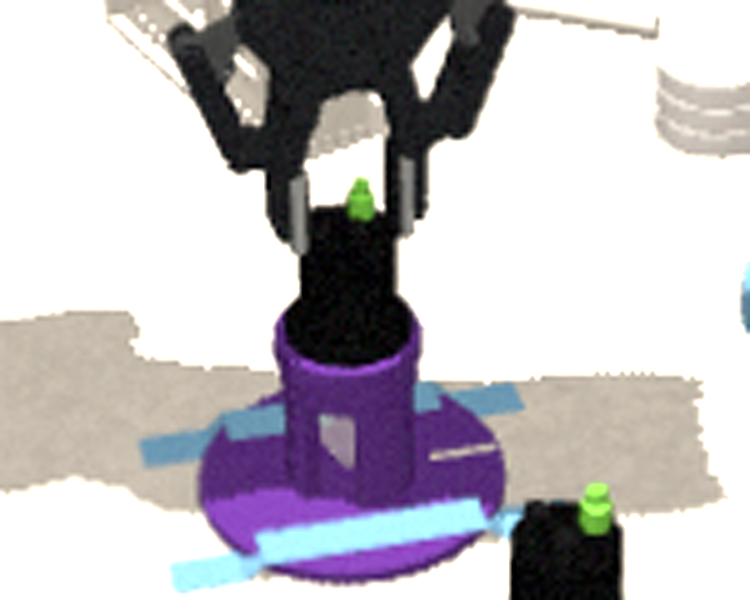

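It contacted at z = 0.0959, the predicted home height, so the notch dropped straight over the key. The side view shows the flange flush in the collar. Next I turn gently, clockwise from above, with the force relieved.

Request:
play_rows:
  motion:
    - [[0,0,0],[0,0,0.004]]
    - [[0,0,0],[0,0,0.01]]
    - [[0,0,0],[0,0,0.018]]
    - [[0,0,0],[0,0,0.026]]

```text
t: 8.85
eef_pos: [0.5039, -0.0902, 0.0962]
tool_rot: [-0.001, 0.792, 0.611, 0.0]
contact_force: [-2.3, 1.3, 6.3]
gripper_width: 0.42
```

```bash
python3 - <<'E'
from h import *
st()
E
```

```text
t 8.85 pos [ 0.5039 -0.0902  0.0962] yaw -14.68 tilt [-0.001  0.002 -1.   ] F [-2.28  1.26  6.29] T [0.366 0.561 0.139] g 0.42 q [-0.42  0.39  0.59  2.07 -0.31  0.77  0.11]
```

Request:
play_rows:
  motion:
    - [[0,0,0],[0,0,0.012]]
    - [[0,0,0],[0,0,0.024]]
    - [[0,0,0],[0,0,0.036]]
    - [[0,0,0],[0,0,0.048]]
    - [[0,0,0],[0,0,0.06]]

```text
t: 9.35
eef_pos: [0.5034, -0.0895, 0.0964]
tool_rot: [-0.002, 0.893, 0.451, -0.0]
contact_force: [-2.5, 1.6, 3.6]
gripper_width: 0.424
```

```bash
python3 - <<'E'
from h import *
st()
E
```

```text
t 9.35 pos [ 0.5034 -0.0895  0.0964] yaw -36.42 tilt [-0.002  0.004 -1.   ] F [-2.48  1.6   3.64] T [0.425 0.562 0.148] g 0.424 q [-0.49  0.41  0.69  2.07 -0.37  0.78 -0.21]
```

Request:
play_rows:
  motion:
    - [[0,0,0.0005],[0,0,0.012]]
    - [[0,0,0.0005],[0,0,0.024]]
    - [[0,0,0.0005],[0,0,0.036]]
    - [[0,0,0.0005],[0,0,0.047]]
    - [[0,0,0.0005],[0,0,0.049]]

```text
t: 9.85
eef_pos: [0.5035, -0.0893, 0.0964]
tool_rot: [-0.002, 0.951, 0.308, -0.001]
contact_force: [-1.5, 0.8, 4.0]
gripper_width: 0.423
```

```bash
python3 - <<'E'
from h import *
st()
for n in('wrist','side'):
    c=cam(n,n+'7');im=cv2.convertScaleAbs(c['pixels'][:,:,::-1],alpha=1.8)
    if n=='side': im=cv2.resize(im[230:350,210:360],(750,600),interpolation=cv2.INTER_CUBIC)
    cv2.imwrite(f'pics/{n}7.png',im)
E
```

```text
t 9.85 pos [ 0.5035 -0.0893  0.0964] yaw -54.09 tilt [-0.003  0.004 -1.   ] F [-1.53  0.76  3.96] T [0.167 0.442 0.143] g 0.423 q [-0.55  0.44  0.77  2.07 -0.43  0.8  -0.46]
```

View pics/wrist7.png

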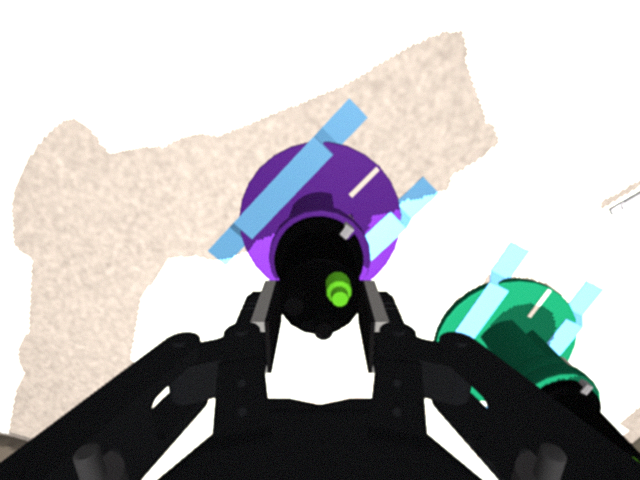

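View pics/side7.png

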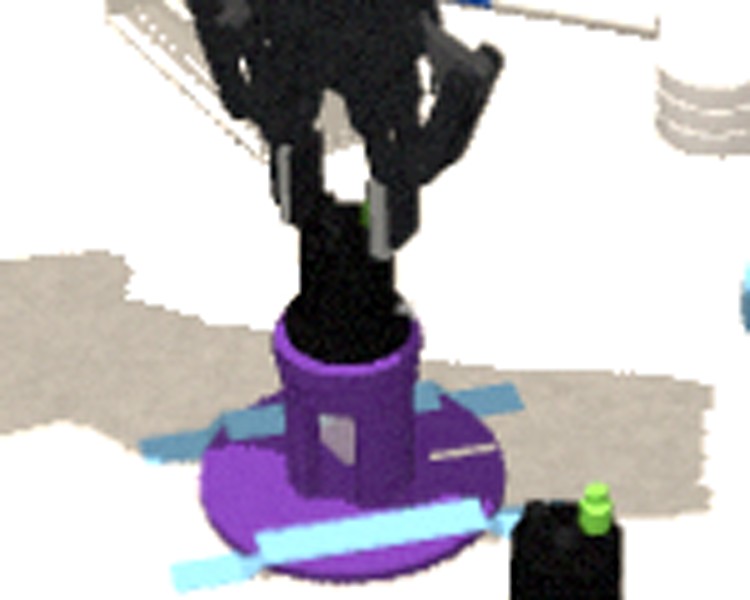

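The steel key shows in the notch at about (347,231), and the index line runs from (352,194) to (378,169), so they are close to aligned. I'll measure it.

```bash
python3 - <<'E'
from h import *
c=pickle.load(open('pics/wrist7.pkl','rb'));im=c['pixels']
cv2.imwrite('pics/w7z.png',cv2.convertScaleAbs(cv2.resize(im[130:320,230:420,::-1],(600,600),interpolation=cv2.INTER_CUBIC),alpha=2))
H,S,V=cv2.split(cv2.cvtColor(im,cv2.COLOR_RGB2HSV))
def bl(m,b,z):
    n=np.zeros_like(m);n[b[2]:b[3],b[0]:b[1]]=m[b[2]:b[3],b[0]:b[1]];v,u=np.nonzero(n);return len(u),u.mean(),v.mean(),world(c,u,v,z)[:,:2]
wh=(S<90)&(V>60)
n,u,v,q=bl(wh,(338,358,222,242),.087);K=q.mean(0);print('key',n,u,v,K)
n,u,v,q=bl(wh,(346,382,164,200),.008);L=q.mean(0);d=np.linalg.svd(q-L)[2][0];print('line',n,L,np.degrees(np.arctan2(d[1],d[0])))
pu=(H>120)&(H<150)&(S>90);n,u,v,q=bl(pu,(235,405,135,290),.008);q=q[np.hypot(*(q-[.504,-.09]).T)<.075]
C=cv2.minEnclosingCircle((q*1000).astype(np.float32));print(C)
for cc in(np.array(C[0])/1e3,np.array([.5035,-.0893])):
    print(np.degrees(np.arctan2(*(K-cc)[::-1])),np.linalg.norm(K-cc),np.degrees(np.arctan2(*(L-cc)[::-1])))
E
```

```text
key 139 346.7482014388489 230.80575539568346 [ 0.52820598 -0.09147668]
line 293 [ 0.55285912 -0.09766456] 172.30056174219146
((502.7779541015625, -91.37554931640625), 66.5127182006836)
-0.22787887093436762 0.02542822533947157 -7.157524210937714
-5.034957972478919 0.024801679668008062 -9.618151334286358
```

View pics/w7z.png

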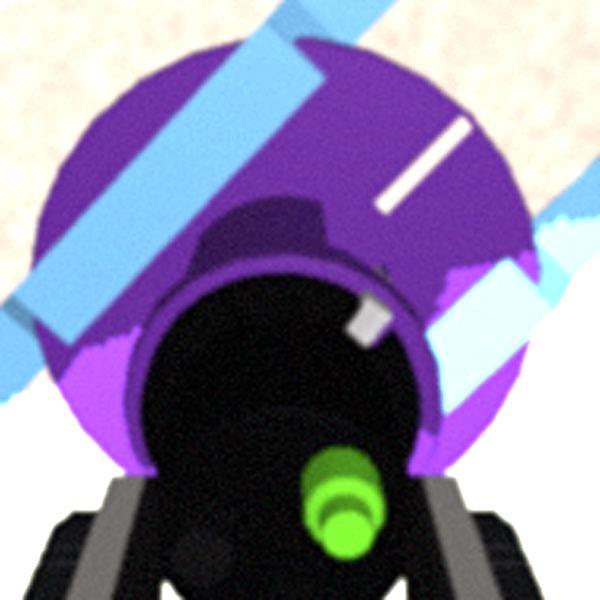

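Request:
play_rows:
  motion:
    - [[0,0,0],[0,0,0.003]]
    - [[0,0,0],[0,0,0.005]]
    - [[0,0,0],[0,0,0.005]]

```text
t: 10.25
eef_pos: [0.5034, -0.0893, 0.0964]
tool_rot: [-0.002, 0.956, 0.294, -0.001]
contact_force: [-1.7, 0.8, 4.0]
gripper_width: 0.42
```

```bash
python3 - <<'E'
from h import *
st()
E
```

```text
t 10.25 pos [ 0.5034 -0.0893  0.0964] yaw -55.78 tilt [-0.003  0.004 -1.   ] F [-1.66  0.79  3.99] T [0.194 0.356 0.075] g 0.42 q [-0.56  0.44  0.78  2.07 -0.43  0.8  -0.49]
```

Request:
play_rows:
  motion:
    - [[0,0,0],[0,0,0]]
    - [[0,0,0],[0,0,0]]
    - [[0,0,0],[0,0,0]]
    - [[0,0,0],[0,0,0]]
    - [[0,0,0],[0,0,0]]
    - [[0,0,0],[0,0,0]]
  fingers: 85

```text
t: 10.85
eef_pos: [0.5035, -0.0893, 0.0964]
tool_rot: [-0.002, 0.956, 0.294, -0.001]
contact_force: [-0.4, -0.5, 0.1]
gripper_width: 0.994
```

Request:
play_rows:
  motion:
    - [[0,0,-0.03],[0,0,0]]
    - [[0,0,-0.1],[0,0,0]]
    - [[0,0,-0.2],[0,0,0]]
    - [[0,0,-0.3],[0,0,0]]
    - [[0,0,-0.4],[0,0,0]]
    - [[0,0,-0.45],[0,0,0]]
    - [[0,0,-0.45],[0,0,0]]

```text
t: 11.55
eef_pos: [0.5058, -0.0907, 0.28]
tool_rot: [-0.002, 0.956, 0.294, 0.003]
contact_force: [-0.5, 0.3, 0.4]
gripper_width: 0.995
```

```bash
python3 - <<'E'
from h import *
st()
c=cam('wrist','w8');im=cv2.convertScaleAbs(c['pixels'][:,:,::-1],alpha=1.8);cv2.imwrite('pics/w8.png',im)
E
```

```text
t 11.55 pos [ 0.5058 -0.0907  0.28  ] yaw -55.81 tilt [ 0.004  0.005 -1.   ] F [-0.46  0.3   0.39] T [0.036 0.008 0.026] g 0.995 q [-0.77  0.17  0.95  1.88 -0.16  1.16 -0.73]
```

View pics/w8.png

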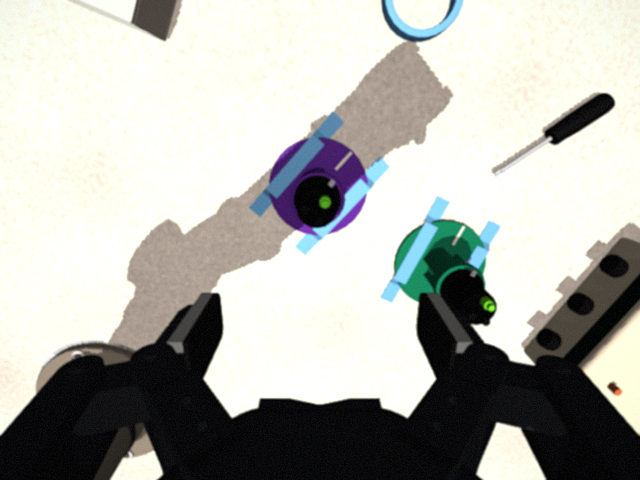

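```bash
python3 - <<'E'
from h import *
from scipy.optimize import least_squares
c=pickle.load(open('pics/w8.pkl','rb'));im=c['pixels']
cv2.imwrite('pics/w8z.png',cv2.convertScaleAbs(cv2.resize(im[130:250,260:380,::-1],(600,600),interpolation=cv2.INTER_CUBIC),alpha=2))
H,S,V=cv2.split(cv2.cvtColor(im,cv2.COLOR_RGB2HSV))
def bl(m,b,z):
    n=np.zeros_like(m);n[b[2]:b[3],b[0]:b[1]]=m[b[2]:b[3],b[0]:b[1]];v,u=np.nonzero(n);return len(u),u.mean(),v.mean(),world(c,u,v,z)[:,:2]
p=cloud(c)
lime=(H>35)&(H<75)&(S>110)&(V>50)
n,u,v,q=bl(lime,(310,345,185,220),.145);Lm=q.mean(0);print('lime',n,u,v,Lm)
wh=(S<90)&(V>60)
n,u,v,q=bl(wh,(326,338,176,190),.087);K=q.mean(0);print('key',n,u,v,K)
n,u,v,q=bl(wh,(334,356,150,172),.008);L=q.mean(0);d=np.linalg.svd(q-L)[2][0];print('line',n,L,np.degrees(np.arctan2(d[1],d[0])))
z=p[...,2]
for lo,hi in((.124,.136),(.083,.091),(.077,.083)):
    m=(z>lo)&(z<hi)&(np.hypot(p[...,0]-.504,p[...,1]+.09)<.05)
    print(lo,m.sum(),np.median(z[m]),cv2.minEnclosingCircle((p[m][:,:2]*1000).astype(np.float32)))
for cc in([.5033,-.0905],[.5043,-.0900]):
  for a in(K,Lm,L):print(np.degrees(np.arctan2(*(a-cc)[::-1])).round(1),np.linalg.norm(a-cc).round(4))
E
```

```text
lime 103 324.6601941747573 201.88349514563106 [ 0.51594807 -0.0904042 ]
key 31 331.80645161290323 182.74193548387098 [ 0.52806936 -0.09253594]
line 124 [ 0.55395163 -0.09812574] 169.69692407875968
0.124 1013 0.1331119114973947 ((504.47320556640625, -89.08077239990234), 19.88425064086914)
0.083 688 0.08866045661229763 ((503.8170166015625, -89.78101348876953), 30.264217376708984)
0.077 229 0.08234624159297088 ((503.85211181640625, -90.33477783203125), 30.787988662719727)
-4.7 0.0249
0.4 0.0126
-8.6 0.0512
-6.1 0.0239
-2.0 0.0117
-9.3 0.0503
```

View pics/w8z.png

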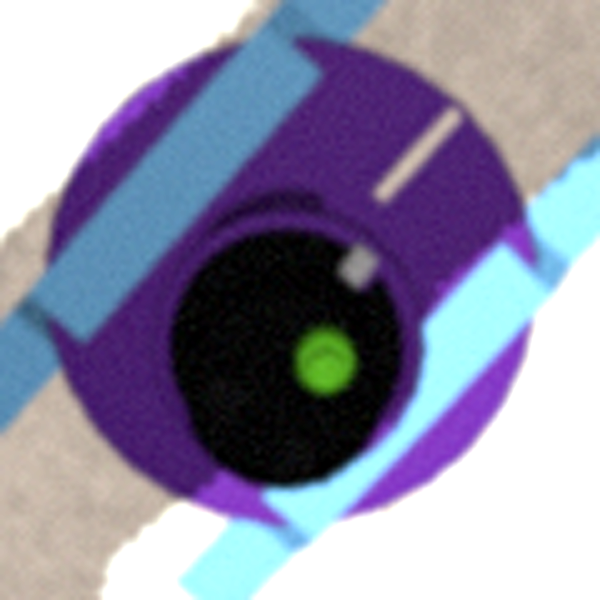

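Request:
play_rows:
  motion:
    - [[0.06,-0.09,-0.05],[0,0,0]]
    - [[0.12,-0.18,-0.05],[0,0,0]]
    - [[0.19,-0.28,-0.05],[0,0,0]]
    - [[0.26,-0.38,-0.05],[0,0,0]]
    - [[0.33,-0.49,-0.05],[0,0,0]]
    - [[0.4,-0.6,-0.05],[0,0,0]]
    - [[0.4,-0.6,-0.05],[0,0,0]]
    - [[0.4,-0.6,-0.05],[0,0,0]]

```text
t: 12.4
eef_pos: [0.5009, 0.1993, 0.2978]
tool_rot: [-0.001, 0.955, 0.296, -0.0]
contact_force: [0.4, -0.3, 0.5]
gripper_width: 0.995
```

```bash
python3 - <<'E'
from h import *
st()
c=cam('top','t9');im=c['pixels']
cv2.imwrite('pics/t9z.png',cv2.convertScaleAbs(cv2.resize(im[250:350,300:490,::-1],(798,420),interpolation=cv2.INTER_CUBIC),alpha=2))
H,S,V=cv2.split(cv2.cvtColor(im,cv2.COLOR_RGB2HSV))
p=cloud(c)
def bl(m,b,z):
    n=np.zeros_like(m);n[b[2]:b[3],b[0]:b[1]]=m[b[2]:b[3],b[0]:b[1]];v,u=np.nonzero(n);return len(u),u.mean(),v.mean(),world(c,u,v,z)[:,:2]
lime=(H>35)&(H<75)&(S>110)&(V>50)
for b,cy in(((330,380,270,330),-.089),((440,490,270,330),-.294)):
    n,u,v,q=bl(lime,b,.145);print('lime',n,u,v,q.mean(0))
    z=p[...,2];m=(z>.124)&(z<.137)&(np.hypot(p[...,0]-.505,p[...,1]-cy)<.04)
    C=np.array(cv2.minEnclosingCircle((p[m][:,:2]*1000).astype(np.float32))[0])/1e3;print(C,np.degrees(np.arctan2(*(q.mean(0)-C)[::-1])))
E
```

```text
t 12.4 pos [0.5009 0.1993 0.2978] yaw -55.59 tilt [-0.001  0.002 -1.   ] F [ 0.39 -0.29  0.46] T [-0.069 -0.026  0.022] g 0.995 q [-1.16  0.2   0.79  1.79 -0.15  1.21 -1.3 ]
lime 30 355.43333333333334 306.8333333333333 [ 0.5167308  -0.08970735]
[ 0.50551181 -0.0879616 ] -8.844663064734602
lime 35 466.2857142857143 303.6 [ 0.52306621 -0.29269399]
[ 0.51142328 -0.29612585] 16.423383543938495
```

View pics/t9z.png

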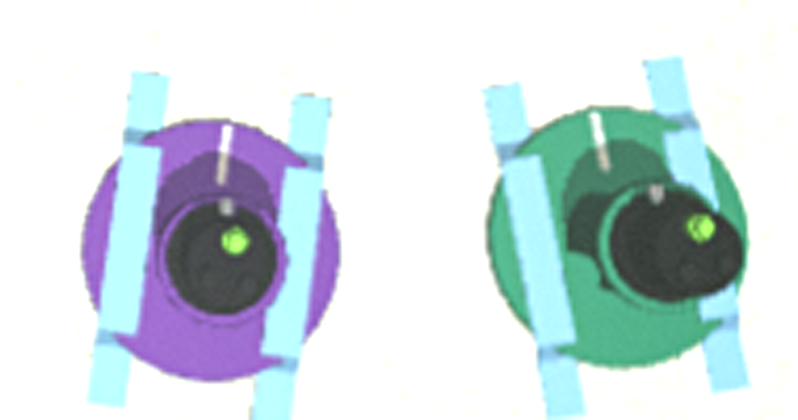

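```bash
python3 - <<'E'
from h import *
c=pickle.load(open('pics/t9.pkl','rb'))
im=c['pixels'];H,S,V=cv2.split(cv2.cvtColor(im,cv2.COLOR_RGB2HSV))
wh=(S<60)&(V>85)
n=np.zeros_like(wh);n[295:303,350:358]=wh[295:303,350:358];v,u=np.nonzero(n)
K=world(c,u,v,.087)[:,:2].mean(0);d=K-[.5048,-.0889];print(len(u),u.mean(),v.mean(),K,np.degrees(np.arctan2(*d[::-1])),np.linalg.norm(d))
n=np.zeros_like(wh);n[277:296,347:360]=((S<60)&(V>70))[277:296,347:360];v,u=np.nonzero(n);q=world(c,u,v,.008)[:,:2]
e=q.mean(0);t=np.linalg.svd(q-e)[2][0];print(len(u),e,np.degrees(np.arctan2(*(e-[.5048,-.0889])[::-1])),np.degrees(np.arctan2(t[1],t[0])))
p=cloud(c);z=p[...,2]
r=np.hypot(p[...,0]-.505,p[...,1]+.0885);m=(r>.0225)&(r<.025)&(z>.078)&(z<.1);print('flange top',np.median(z[m]),m.sum());m=(r<.018)&(z>.12);print('cap top',np.percentile(z[m],[10,30,50]))
m=(r>.0285)&(r<.030)&(z>.07)&(z<.1);print('collar top',np.median(z[m]))
E
```

```text
4 353.75 299.0 [ 0.52883164 -0.09162173] -6.461550864703492 0.024185279304412086
67 [ 0.5604103  -0.09745129] -8.741991627687922 174.00713623560785
flange top 0.08771763643694658 76
cap top [0.12966732 0.13094496 0.13194309]
collar top 0.08083313849599216
```

```bash
python3 -c "
from h import *
st();print(bot.hand_in())"
```

```text
t 12.45 pos [0.5014 0.1972 0.2983] yaw -55.78 tilt [-0.001  0.003 -1.   ] F [-0.65 -1.12  0.68] T [-0.048 -0.031 -0.037] g 0.996 q [-1.16  0.2   0.79  1.79 -0.15  1.21 -1.3 ]
the job is handed in; nothing more can be done
None
```

The fresh reservoir is in the purple holder with its lime port turned to the white index line. I released it, moved the arm clear and handed in at about 12.5 s. No verdict is reported.

I measured the key, index line and notch angles from the cameras, so the notch went over the key on the first lowering and I did not need to feel round for it. I then turned reservoir and collar together by about 50°. The highest push reading I saw at the wrist was about 13 N, but readings are taken only at the end of each move.

**Seating:** contact came within 0.5 mm of the predicted home height. After release the flange top measured 87.7 mm with the top camera and about 88.7 mm with the wrist camera. Fully home is 88 mm; riding on the key would be 94 mm. The key was visible in the notch.

**Port direction against the index line (limit 7.4°):**

| Camera | Lime port | Index line | Key |
|---|---|---|---|
| Top | about -8.8° | about -8.7° (line's own slope -6°) | about -6.5° |
| Wrist | between about +0.4° and -6.5° | between about -8.6° and -10.3° | about -5° to -6° |

The two cameras disagree on the port. The wrist reading depends on where I took the cap's centre, and its worst case would be outside the limit. I relied on the top view because the key in the notch (about ±3° of play) agrees with it.

I did not re-measure the bystanders or the running reservoir's position. In the last pictures the running reservoir stood in its holder, and my moves stayed well clear of everything else.

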